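# Clear and wind back the sander's belt tensioner

## Task

The belt tensioner of the sander has to be held wound back for a belt change, but loose parts lie in the way of its arm: first put the two wooden sanding blocks in the plywood tray and the steel guide roller in the blue tray. Then swing the arm by its yellow post against its spring all the way to the red stop and hold it there with the fingers: finish while still holding it at the stop. Leave the glue bottle, the screwdriver and the try square where they are.

Things in the scene. Friction and masses are not known exactly. Their poses are not given: they have to be found in the camera images.
- tensioner: Fixed belt tensioner; origin on the upright pivot axis at bench height, z up. Green plate 8 mm thick spans x -190..60, y -145..145 mm. Seen from the pivot the arm points along (-cos 0.75, +sin 0.75) at rest and (-cos 0.75, -sin 0.75) at the stop (x, y here). Pivot body 48 mm across, top 51 mm above the bench, grey hanger block at its +x; aluminium drum 54 mm across, 56 mm high, at (20, -105) mm.
- stop (a point): Middle of the top of the red stop block (30 x 20 mm, top 32 mm above the bench), just beyond the arm's final place, about 100 mm from the pivot; fixed to the plate.
- tension_arm (a joint): Angle of the arm: 0 at rest, 1.5 rad at the red stop, growing counter-clockwise seen from above. Its spring takes it back to 0 when let go: 0.8 N m at rest, 1.4 N m at the stop (5 to 9 N at the post). Flat bar 24 mm wide, 16 to 26 mm above the bench, with a black idler pulley (32 mm across, top 49 mm above the bench) 85 mm from the pivot.
- post (a point): Centre of the yellow upright round post on the end of the arm, 20 mm in diameter, from 26 to 78 mm above the bench; this point is 55 mm above the bench, 165 mm from the pivot axis, and moves with the arm.
- block_a_center (a point): Centre of a small wooden sanding block with a cork underside, 56 (x) x 24 (y) x 30 (z) mm, about 35 g, lying flat on the tensioner plate in the swing of the arm.
- block_b_center (a point): Centre of the second sanding block, the same as the first.
- roller_center (a point): Centre of the steel guide roller, a plain cylinder 28 mm in diameter and 30 mm high, about 110 g, standing on its end on the tensioner plate in the swing of the arm.
- block_tray: Fixed plywood tray for the sanding blocks, 180 (x) x 130 (y) x 40 mm outside, walls and floor 5 mm. Origin at the centre of its underside, on the bench. It may be left or right.
- roller_tray: Fixed blue plastic tray for the guide roller, same size and frame as the plywood tray, on the other side.
- glue: Bystander: white glue bottle with a red cap, 56 mm in diameter, 150 mm high, standing; origin at the centre of its underside.
- screwdriver: Bystander: screwdriver with a red handle about 215 mm long, lying on the bench outside the left-hand tray; origin near its middle, at bench height.
- try_square: Bystander: carpenter's try square lying flat, wooden stock 100 x 22 x 18 mm along x, origin under the stock's centre, with a steel blade 28 mm wide reaching about 165 mm to its +y.
Mind the look-alikes: they are no part of the job. What is shaped like the part that bears roller_center but green is not meant.

How it is judged:
By the outcome, as a careful person would: the job done as asked, in the order asked, and still so for the second after the job is handed in, while the arm keeps its last pose, push and grip.
It also fails if it takes over 72 s, if anything falls off the work surface, if the arm or the gripper's body presses on something with over 40 N, if the wrist force passes 120 N, or if a joint passes its speed limit or range.

## Robot

A 7-joint arm with a two-finger parallel gripper is mounted at the origin on the work surface. World frame = base frame: x ahead of the robot, y to its left, z up, the work surface at z = 0. Lengths are in m, angles in degrees, forces in N, time in s.
With the tool pointing down it reaches from about 0.425 to 0.875 m from the base axis. Payload 4.7 kg.
Tool frame: the origin (TCP) lies between the finger pads; the fingertips stand 14 mm ahead of it and the grasp point (between the pads) lies 5 mm behind it; y points along the fingers, x is the direction in which the jaws open and shut, and the axes are right-handed (so a half turn about y gives the same grasp; the last joint's range is limited). The gripper opens to 85 mm and grips with 20 to 120 N. Pads are 22 mm wide; open, the fingers measure 114 mm over their backs; the gripper's body (76 mm by 85 mm) begins 54 mm behind the grasp point. The pads swing forward as they close: fully open they stand 13 mm farther back than shut.
Start: joints at [70.136, 18.392, -4.016, 83.108, 1.295, 78.541, -3.26], TCP at [0.229, -0.608, 0.245] pointing down, gripper open.
Joint ranges: [-163.93, 163.93], [-17.29, 119.83], [-79.2, 71.16], [3.27, 140.29], [-89.18, 269.18], [5.43, 117.66], [-154.24, 154.24]. Speed limits (degrees/s): [147.25, 147.25, 180, 180, 180, 180, 180].

## Interface

Orientations are given as a 3x3 rotation matrix whose columns are the frame's x, y, z axes.
In Python, from station import manip gives the robot as it stands.
- The arm moves only by the tool play_rows, never from a script. Its arguments are lists of equal length, an entry for each row: "delta_pos": the shift along the tool's x, y, z in m, a list of three; "turn": the turn, a rotation vector about the tool's x, y, z in degrees, a list of three; "hand": the finger opening in m, from 0 to 0.0854. A call has 1 to 20 rows; each row is the pose to reach, as a shift and turn from the pose commanded when the call began, along the tool's axes at that moment; what a row does not reach only later rows make up. A row lasts 1/10 s, in which the tool goes at most 50 mm and 8.59 degrees, less where a joint would pass 70% of its speed; a pose out of reach is approached as far as the arm can. A call with a gripper value outside its range is refused whole. The fingers move at their own pace and stop on an object; "force" is the grip in N (left out, the last holds). Time passes only in rows, so rows that repeat a pose let the fingers close. It gives the time, the measured TCP pose, the force and the opening at its end, in the units of the state.
- manip.sense(): the state, without advancing time (a new reading comes with each control period).
- manip.read_camera(name): name is "side" or "top" or "wrist"; returns the picture (480x640x3 uint8, red, green, blue); there is no depth.
- manip.camera_model(name): a dict with "vertical_fov" (degrees; the focal length in pixels is half the picture's height over the tangent of half this angle, whatever the lens; pixels are square), "cx", "cy" (the principal point, pixels), "distortion" ([k1, k2, p1, p2, k3] as OpenCV has them; the pictures are not rectified), "R" (3x3) and "t" (3): a world point X has camera coordinates R X + t. Camera axes: x right, y down, z forward; pixel columns grow to the right and rows downward; lengths in m; the calibration is good to about 2 mm. A picture is of the moment at which its call begins: read the wrist's pose just before it. camera_model takes no time and is no camera call; for the wrist camera it gives the pose at the moment of the call.
- manip.close_job(): hands the job in, once; it reports no verdict.
The state is a dict: "clock": time; "q": joint angles; "qd": joint speeds; "tau": joint torques, N m; "position": TCP position; "orientation": TCP orientation; "force": force on the tool from outside, world axes, zero at the start; "moment": the same for the moment, N m; "finger_gap": opening from 0.0 (shut) to 1.0 (fully open).
Only numpy, scipy, OpenCV 4.12 (cv2) and the standard library are available. Lean on these libraries where they do the work, as an engineer would, in place of code of your own. Each camera call takes 0.05 s, during which the arm holds its last target.

## Working session

There is one attempt and no reset: what is moved stays moved. The work goes in short steps, Python scripts to look and compute and a tool call to move; the robot and the scene stay as the last step left them, time stands still between calls to the robot, and variables do not carry over. Pictures are saved under pics/ and viewed, and the job is handed in when it is done.

Besides the shell and the picture viewer there is one more tool, called after "Emit:" as name(argument=value, ...) on one line, values as JSON. play_rows: Moves the arm, as the interface text tells. Its arguments: {"type":"object","properties":{"delta_pos":{"type":"array"},"turn":{"type":"array"},"hand":{"type":"array"},"force":{"type":"number"}},"required":["delta_pos","turn","hand"]}

```bash
ls; mkdir -p pics; python3 - <<'E'
from station import manip
import cv2
s=manip.sense(); print(s)
for n in("side","top","wrist"):
    m=manip.camera_model(n);print(n,m)
    im=manip.read_camera(n);cv2.imwrite(f"pics/{n}0.png",im[:,:,::-1])
E
```

```text
pics
{'clock': 0.0, 'q': array([70.13676102, 18.4388433 , -4.01408713, 83.17522745,  1.29645947,
       78.54250357, -3.26136508]), 'qd': array([ 0.005284  , -0.0385305 ,  0.11932728,  0.11105969,  0.03538503,
       -0.02871521,  0.02842424]), 'tau': array([-6.46325088e-05, -4.93578422e+01, -3.82270161e-01, -3.14331579e+01,
        1.29504158e-02,  1.14998611e-02, -1.21533853e-05]), 'position': array([ 0.22919839, -0.60769099,  0.24422291]), 'orientation': array([[ 3.52993213e-01, -8.12263885e-04,  9.35625530e-01],
       [-9.35623867e-01,  1.76886555e-03,  3.52994122e-01],
       [-1.94172014e-03, -9.99998106e-01, -1.35575942e-04]]), 'force': array([-0.58279892, -0.63673641, -0.28345274]), 'moment': array([0.00124028, 0.01031986, 0.03197749]), 'finger_gap': 1.0038471448806658}
side {'vertical_fov': 55.07360443462579, 'cx': 324.61494475551393, 'cy': 237.07434966646963, 'distortion': array([0.03959651, 0.        , 0.        , 0.        , 0.        ]), 'R': array([[-0.99826286, -0.05835117, -0.00814852],
       [-0.02955092,  0.615532  , -0.78755768],
       [ 0.05097058, -0.78594878, -0.61618707]]), 't': array([0.57939697, 0.07614635, 1.12080851])}
top {'vertical_fov': 55.858870830454855, 'cx': 324.83570882400613, 'cy': 245.46159050477635, 'distortion': array([-0.11406515,  0.        ,  0.        ,  0.        ,  0.        ]), 'R': array([[-0.00375293, -0.99999146, -0.00172799],
       [-0.9969429 ,  0.00387634, -0.07803735],
       [ 0.07804338,  0.00142984, -0.99694894]]), 't': array([0.0032355 , 0.57135685, 1.33688399])}
wrist {'vertical_fov': 62.16676169468086, 'cx': 325.2342441017136, 'cy': 237.81465076425255, 'distortion': array([-0.07708544,  0.        ,  0.        ,  0.        ,  0.        ]), 'R': array([[ 0.35342766, -0.93546063, -0.00151879],
       [-0.89940304, -0.34025023,  0.27441565],
       [-0.2572218 , -0.09562008, -0.96160998]]), 't': array([-0.64809575, -0.03679449,  0.37854693])}
```

View pics/top0.png

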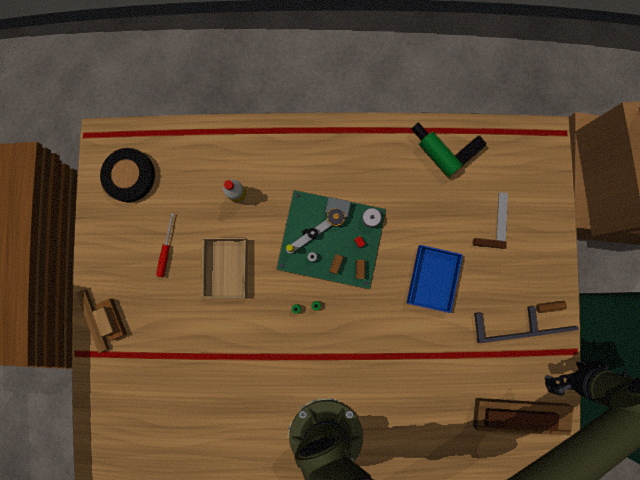

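View pics/side0.png

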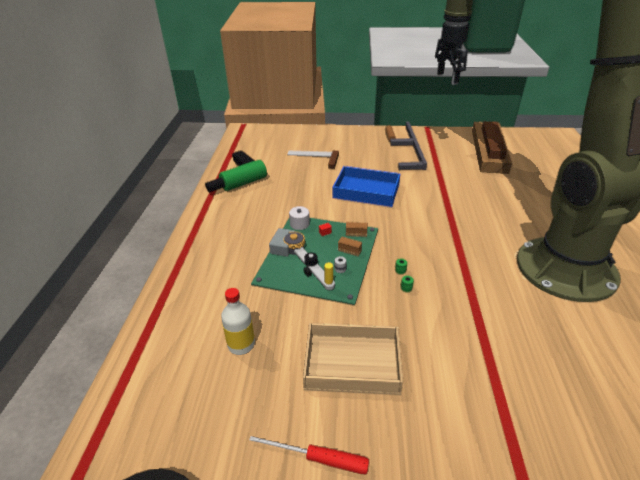

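View pics/wrist0.png

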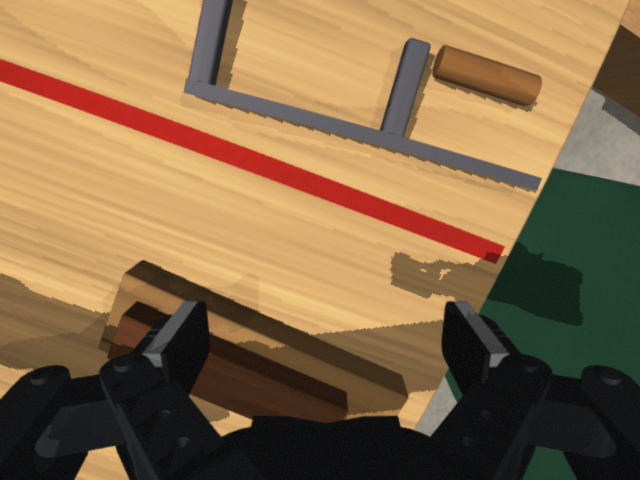

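```bash
cat > h.py <<'E'
import numpy as np,cv2
from station import manip
def K(m):
    f=240/np.tan(np.radians(m['vertical_fov']/2)); return np.array([[f,0,m['cx']],[0,f,m['cy']],[0,0,1]])
def ray(m,uv):
    p=cv2.undistortPoints(np.array([[uv]],float),K(m),np.array(m['distortion']))[0,0]
    d=m['R'].T@np.array([p[0],p[1],1]); return -m['R'].T@m['t'],d
def onz(m,uv,z):
    c,d=ray(m,uv); return c+d*(z-c[2])/d[2]
def px(m,X):
    return cv2.projectPoints(np.array(X,float).reshape(-1,3),cv2.Rodrigues(m['R'])[0],m['t'],K(m),np.array(m['distortion']))[0][:,0]
def crop(src,x0,y0,w,h,k,out):
    im=cv2.imread(src)[y0:y0+h,x0:x0+w]; im=cv2.resize(im,None,fx=k,fy=k,interpolation=cv2.INTER_CUBIC)
    for i in range(0,w,20): cv2.putText(im,str(x0+i),(i*k,10),0,.35,(255,255,255),1);im[:6,i*k]=255
    for i in range(0,h,20): cv2.putText(im,str(y0+i),(0,i*k+4),0,.35,(255,255,255),1)
    cv2.imwrite(out,im)
E
python3 -c "
from h import *
crop('pics/top0.png',270,180,130,110,6,'pics/topc.png')
crop('pics/side0.png',250,195,140,110,5,'pics/sidec.png')"
```

```text
(no output)
```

View pics/topc.png

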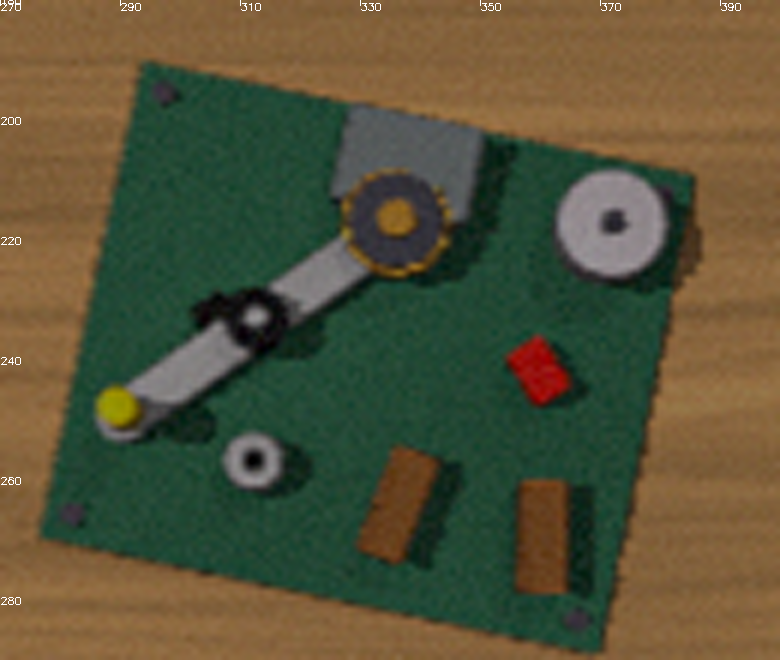

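View pics/sidec.png

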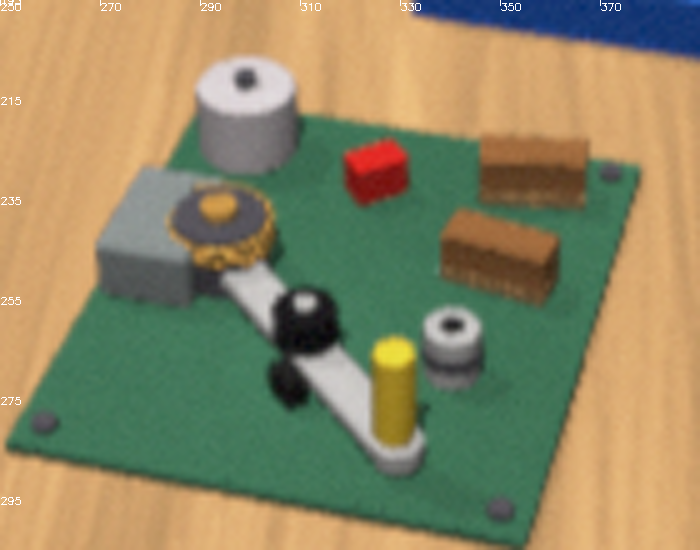

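```bash
python3 - <<'E'
from h import *
m=manip.camera_model('top'); s=manip.camera_model('side')
C=lambda x,y:(270+x/6,180+y/6)
S=lambda x,y:(250+x/5,195+y/5)
P=[onz(m,C(*c),.008)[:2] for c in [(143,60),(693,175),(603,652),(40,538)]]
print(np.round(P,4))
# plate fit: corner model: (60,145),(60,-145),(-190,-145),(-190,145)
M=np.array([(60,145),(60,-145),(-190,-145),(-190,145)])/1000.
a=M-M.mean(0);b=np.array(P)-np.mean(P,0);th=np.arctan2((a[:,0]*b[:,1]-a[:,1]*b[:,0]).sum(),(a*b).sum())
R=np.array([[np.cos(th),-np.sin(th)],[np.sin(th),np.cos(th)]]);o=np.mean(P,0)-R@M.mean(0)
print('yaw',np.degrees(th),'pivot',o,'resid',np.round((R@M.T).T+o-P,4).tolist())
print('post pred',R@(.165*np.array([-np.cos(.75),np.sin(.75)]))+o,'stop post',R@(.165*np.array([-np.cos(.75),-np.sin(.75)]))+o, 'drum',R@[.02,-.105]+o)
for n,c,z in [('piv',(397,217),.053),('post',(118,406),.078),('roller',(254,459),.038),('stop',(540,371),.032),('drum',(612,223),.056)]: print(n,onz(m,C(*c),z))
for n,c in [('A',[(397,446),(440,462),(405,563),(358,549)]),('B',[(517,480),(568,480),(568,594),(516,594)])]:
    q=np.array([onz(m,C(*i),.038)[:2] for i in c]);d=(q[0]+q[1]-q[2]-q[3])/2;w=(q[1]+q[2]-q[0]-q[3])/2
    print(n,q.mean(0),'len',np.linalg.norm(d),'w',np.linalg.norm(w),'dir',np.degrees(np.arctan2(d[1],d[0])),np.degrees(np.arctan2(w[1],w[0])))
for n,c,z in [('post',(394,350),.078),('roller',(452,325),.038),('stop',(376,158),.032)]: print('side',n,onz(s,S(*c),z))
# side blocks top faces
for n,c in [('A',[(460,210),(557,238),(545,275),(443,243)]),('B',[(482,136),(588,140),(585,180),(480,170)])]:
    q=np.array([onz(s,S(*i),.038)[:2] for i in c]);print('side',n,q.mean(0))
# trays: rim z=.04
for n,c in [('ply',[(204,239),(246,238),(246,299),(204,297)]),('blue',[(422,247),(463,254),(452,312),(407,304)])]:
    q=np.array([onz(m,i,.04)[:2] for i in c]);print(n,np.round(q,3).tolist(),q.mean(0))
print('glue',onz(m,(235,192),0.0))
E
python3 -c "
from h import *
crop('pics/top0.png',190,165,100,150,4,'pics/tl.png')
crop('pics/top0.png',395,230,100,100,5,'pics/tr.png')"
```

```text
[[ 0.7437  0.0956]
 [ 0.6832 -0.185 ]
 [ 0.4412 -0.1362]
 [ 0.4996  0.1472]]
yaw -11.798082016868905 pivot [ 0.65553583 -0.03291436] resid [[0.0002, 0.0011], [0.0014, -0.0021], [-0.0013, 0.0002], [-0.0004, 0.0007]]
post pred [0.56035372 0.10186459] stop post [ 0.51436159 -0.11832415] drum [ 0.65364467 -0.13978542]
piv [ 0.65554221 -0.03275226  0.053     ]
post [0.56103035 0.1022927  0.078     ]
roller [0.53748058 0.03819216 0.038     ]
stop [ 0.58106148 -0.10394791  0.032     ]
drum [ 0.65181723 -0.13828299  0.056     ]
A [ 0.51452087 -0.03377821] len 0.05354479866191509 w 0.023383345210645175 dir -20.243688252767374 -108.68204781500285
B [ 0.49844249 -0.10383421] len 0.056181748300765805 w 0.0254227561871722 dir -0.7631721241624224 -90.27228745931917
side post [0.56441831 0.10370448 0.078     ]
side roller [0.54021953 0.03935286 0.038     ]
side stop [ 0.584415   -0.09940111  0.032     ]
side A [ 0.51795909 -0.02533325]
side B [ 0.50197926 -0.09674565]
ply [[0.591, 0.363], [0.593, 0.236], [0.412, 0.234], [0.418, 0.36]] [0.50358104 0.29819966]
blue [[0.564, -0.288], [0.543, -0.412], [0.371, -0.375], [0.396, -0.241]] [ 0.46842434 -0.32894287]
glue [0.74046697 0.27900676 0.        ]
```

View pics/tl.png

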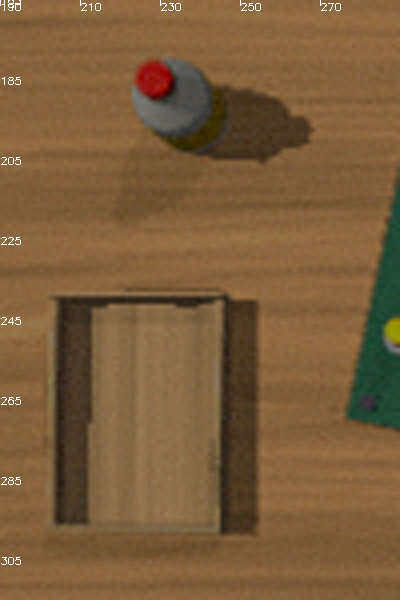

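View pics/tr.png

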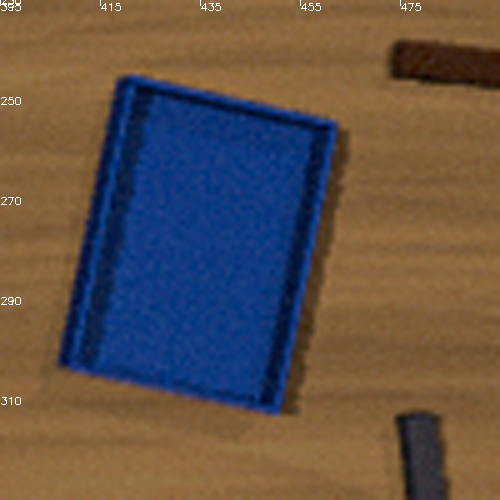

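Candidates: roller – steel cylinder at top (312,257) on the plate [chosen]; green look-alikes (297,309), (316,306) and the big fixed drum (372,216) are not it. Blocks – (337,264) and (360,270) on the plate; no other small wooden bricks (plane at (525,417), saw handle (551,307) and the left-edge wood (105,320) are not). The crops confirm this: post at (290,248), stop at (360,242), plywood tray left, blue tray right.

```bash
cat >> h.py <<'E'
def go(X,yaw):
    s=manip.sense();R=s['orientation'];y0=np.degrees(np.arctan2(R[1,0],R[0,0]))
    d=R.T@(np.array(X)-s['position']); 
    # full correction to pure down, jaw at yaw
    a=np.radians(yaw);x=np.array([np.cos(a),np.sin(a),0]);y=np.array([0,0,-1.]);T=np.c_[x,y,np.cross(x,y)]
    rv=np.degrees(cv2.Rodrigues(R.T@T)[0][:,0])
    print('clock',round(s['clock'],2),'pos',np.round(s['position'],4),'yaw',round(y0,1),'q',np.round(s['q'],0),'F',np.round(s['force'],1),'gap',round(s['finger_gap'],3));print('delta',np.round(d,4),'turn',np.round(rv,1))
E
python3 -c "
from h import *
go((.5145,-.034,.2),-110)"
```

```text
clock 0.15 pos [ 0.2293 -0.6078  0.2445] yaw -69.3 q [70. 18. -4. 83.  1. 79. -3.] F [-0.6  1.2  0.1] gap 1.0
delta [-0.4361  0.0451  0.4694] turn [ 0.  40.7 -0.1]
```

Emit:
play_rows(delta_pos=[[-0.03,0.003,0.035],[-0.06,0.006,0.067],[-0.093,0.01,0.1],[-0.126,0.013,0.135],[-0.16,0.016,0.17],[-0.19,0.02,0.205],[-0.224,0.023,0.24],[-0.257,0.027,0.275],[-0.29,0.03,0.31],[-0.32,0.033,0.345],[-0.354,0.037,0.38],[-0.385,0.04,0.414],[-0.41,0.043,0.44],[-0.425,0.044,0.458],[-0.436,0.045,0.469],[-0.436,0.045,0.469],[-0.436,0.045,0.469]], turn=[[0,3,0],[0,6,0],[0,9,0],[0,12,0],[0,15,0],[0,18,0],[0,21,0],[0,24,0],[0,27,0],[0,30,0],[0,33,0],[0,36,0],[0,38,0],[0,40,0],[0,40.7,0],[0,40.7,0],[0,40.7,0]], hand=[0.06,0.06,0.06,0.06,0.06,0.06,0.06,0.06,0.06,0.06,0.06,0.06,0.06,0.06,0.06,0.06,0.06])

```text
clock: 1.85
position: [0.5139, -0.0352, 0.2]
orientation: [[-0.342, -0.001, 0.94], [-0.94, -0.001, -0.342], [0.001, -1.0, -0.001]]
force: [0.2, 0.1, 0.3]
finger_gap: 0.703
```

```bash
python3 - <<'E'
from h import *
go((.5145,-.034,.03),-110)
m=manip.camera_model('wrist');im=manip.read_camera('wrist');cv2.imwrite('pics/w1.png',im[:,:,::-1])
import pickle;pickle.dump(m,open('w1.pkl','wb'))
print(px(m,[(.5145,-.034,.038),(.4984,-.1038,.038),(.5375,.038,.038)]))
E
```

```text
clock 1.85 pos [ 0.5139 -0.0352  0.2   ] yaw -110.0 q [  33.    6.  -34.  105.    3.   71. -112.] F [0.2 0.1 0.3] gap 0.703
delta [-0.0015  0.17    0.0002] turn [0. 0. 0.]
[[323.63283418 218.72779097]
 [418.79663534 207.4214076 ]
 [223.6170726  222.69751099]]
```

View pics/w1.png

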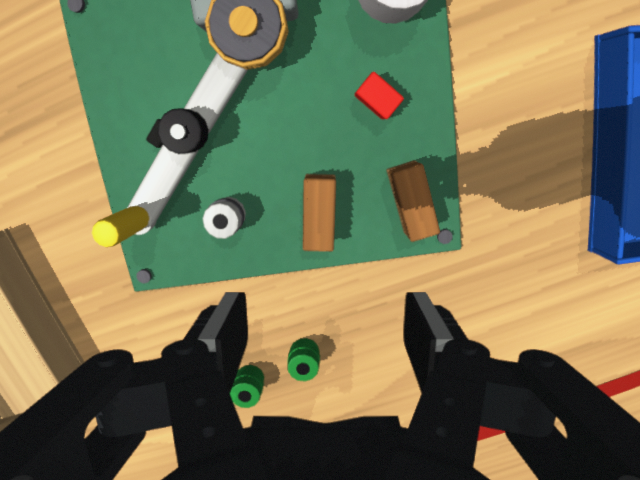

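```bash
python3 -c "
from h import *
crop('pics/w1.png',190,150,270,130,3,'pics/w1c.png')"
```

```text
(no output)
```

View pics/w1c.png

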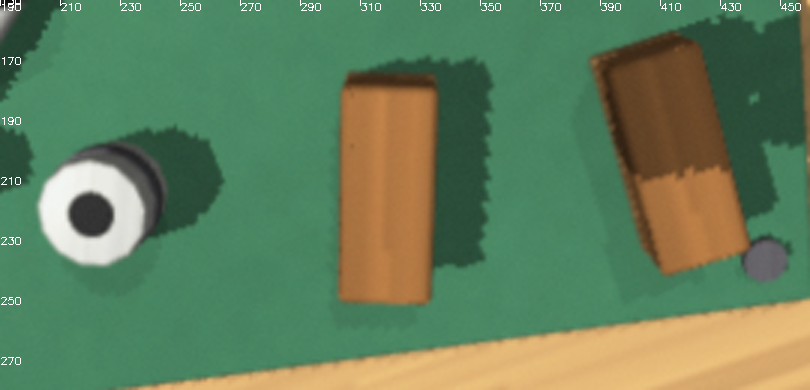

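```bash
python3 - <<'E'
from h import *
import pickle;m=pickle.load(open('w1.pkl','rb'))
for n,c in [('A',[(342,87),(437,89),(431,304),(340,302)]),('B',[(607,72),(698,45),(748,250),(665,275)])]:
    q=np.array([onz(m,(190+i[0]/3,150+i[1]/3),.038)[:2] for i in c]);d=(q[0]+q[1]-q[2]-q[3])/2;w=(q[1]+q[2]-q[0]-q[3])/2
    print(n,q.mean(0),np.linalg.norm(d),np.linalg.norm(w),np.degrees(np.arctan2(d[1],d[0])),np.degrees(np.arctan2(w[1],w[0])))
print(onz(m,(220.3,220.7),.038))
print('post',onz(m,(106,234),.078))
s=manip.sense();print(s['position'])
go((.5165,-.032,.027),-110)
E
```

```text
A [ 0.51759307 -0.03155741] 0.05494551053659963 0.023199435255586945 -21.246105990761208 -111.26215651813376
B [ 0.5012085  -0.10303167] 0.05412336174561245 0.022397909074175753 -2.062630122890985 -92.7608370194809
[0.53978831 0.0397434  0.038     ]
post [0.56352662 0.10306224 0.078     ]
[ 0.51383649 -0.03595639  0.20008272]
clock 1.9 pos [ 0.5138 -0.036   0.2001] yaw -110.1 q [  33.    6.  -34.  105.    3.   71. -112.] F [ 0.5 -0.4 -0.2] gap 0.703
delta [-0.0048  0.1731  0.0012] turn [ 0.  -0.1  0.1]
```

Emit:
play_rows(delta_pos=[[-0.005,0.02,0.001],[-0.005,0.05,0.001],[-0.005,0.08,0.001],[-0.005,0.11,0.001],[-0.005,0.135,0.001],[-0.005,0.155,0.001],[-0.005,0.168,0.001],[-0.005,0.173,0.001],[-0.005,0.173,0.001],[-0.005,0.173,0.001]], turn=[[0,0.7,0],[0,0.7,0],[0,0.7,0],[0,0.7,0],[0,0.7,0],[0,0.7,0],[0,0.7,0],[0,0.7,0],[0,0.7,0],[0,0.7,0]], hand=[0.06,0.06,0.06,0.06,0.06,0.06,0.06,0.06,0.06,0.06], force=40)

```text
clock: 2.9
position: [0.5178, -0.0307, 0.0282]
orientation: [[-0.354, 0.002, 0.935], [-0.935, -0.0, -0.354], [-0.0, -1.0, 0.002]]
force: [0.3, 0.0, 0.4]
finger_gap: 0.706
```

Emit:
play_rows(delta_pos=[[0,0,0],[0,0,0],[0,0,0],[0,0,0],[0,0,0],[0,0,0],[0,-0.01,0],[0,-0.03,0],[0,-0.06,0],[0,-0.09,0],[0,-0.12,0],[0,-0.14,0],[0,-0.14,0]], turn=[[0,0,0],[0,0,0],[0,0,0],[0,0,0],[0,0,0],[0,0,0],[0,0,0],[0,0,0],[0,0,0],[0,0,0],[0,0,0],[0,0,0],[0,0,0]], hand=[0,0,0,0,0,0,0,0,0,0,0,0,0])

```text
clock: 4.2
position: [0.5188, -0.0303, 0.1706]
orientation: [[-0.354, 0.006, 0.935], [-0.935, -0.001, -0.354], [-0.001, -1.0, 0.006]]
force: [0.8, 0.1, -0.5]
finger_gap: 0.273
```

```bash
python3 - <<'E'
from h import *
go((.545,.298,.17),-90)
m=manip.camera_model('wrist');im=manip.read_camera('wrist');cv2.imwrite('pics/w2.png',im[:,:,::-1])
E
```

```text
clock 4.2 pos [ 0.5188 -0.0303  0.1706] yaw -110.7 q [  33.    8.  -34.  106.    5.   67. -114.] F [ 0.8  0.1 -0.5] gap 0.273
delta [-3.163e-01  3.000e-04 -9.170e-02] turn [ -0.3 -20.7   0. ]
```

View pics/w2.png

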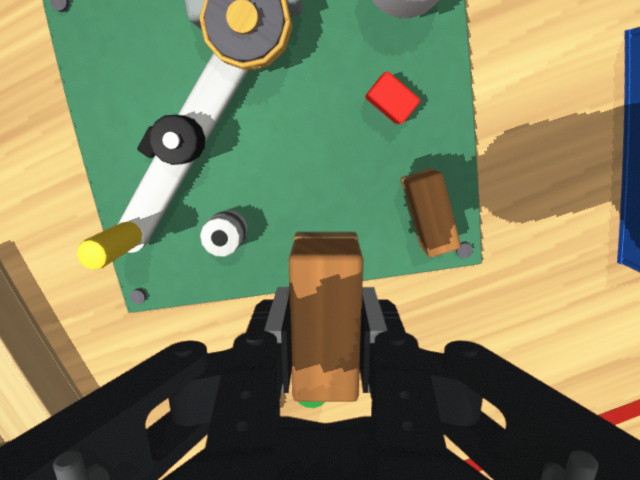

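Emit:
play_rows(delta_pos=[[-0.015,0,-0.005],[-0.045,0,-0.013],[-0.08,0,-0.023],[-0.115,0,-0.033],[-0.15,0,-0.043],[-0.185,0,-0.053],[-0.22,0,-0.064],[-0.255,0,-0.074],[-0.285,0,-0.083],[-0.307,0,-0.089],[-0.316,0,-0.092],[-0.316,0,-0.092],[-0.316,0,-0.092]], turn=[[0,-1,0],[0,-3,0],[0,-5,0],[0,-8,0],[0,-10,0],[0,-12,0],[0,-14,0],[0,-16,0],[0,-18,0],[0,-20,0],[0,-20.7,0],[0,-20.7,0],[0,-20.7,0]], hand=[0,0,0,0,0,0,0,0,0,0,0,0,0])

```text
clock: 5.55
position: [0.5424, 0.2967, 0.1663]
orientation: [[-0.001, -0.002, 1.0], [-1.0, -0.002, -0.001], [0.002, -1.0, -0.002]]
force: [-0.2, -0.8, -0.4]
finger_gap: 0.273
```

```bash
python3 - <<'E'
from h import *
go((.548,.299,.027),-90)
m=manip.camera_model('wrist');im=manip.read_camera('wrist');cv2.imwrite('pics/w3.png',im[:,:,::-1])
E
```

```text
clock 5.55 pos [0.5424 0.2967 0.1663] yaw -90.1 q [   5.   24.  -45.   92.   17.   72. -134.] F [-0.2 -0.8 -0.4] gap 0.273
delta [-0.0026  0.1393  0.0058] turn [ 0.1 -0.1  0.1]
```

View pics/w3.png

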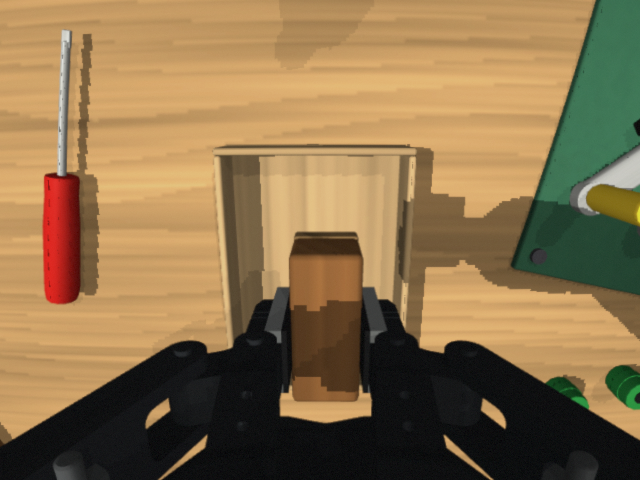

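Emit:
play_rows(delta_pos=[[-0.002,0.015,0.004],[-0.002,0.04,0.005],[-0.002,0.07,0.005],[-0.002,0.1,0.005],[-0.002,0.12,0.005],[-0.002,0.134,0.005],[-0.002,0.139,0.005],[-0.002,0.14,0.005],[-0.002,0.14,0.005],[-0.002,0.14,0.005],[-0.002,0.14,0.005],[-0.002,0.13,0.005],[-0.002,0.11,0.005],[-0.002,0.08,0.005],[-0.002,0.05,0.005],[-0.002,0.015,0.005],[-0.002,0.0,0.005]], turn=[[0,0,0],[0,0,0],[0,0,0],[0,0,0],[0,0,0],[0,0,0],[0,0,0],[0,0,0],[0,0,0],[0,0,0],[0,0,0],[0,0,0],[0,0,0],[0,0,0],[0,0,0],[0,0,0],[0,0,0]], hand=[0,0,0,0,0,0,0,0,0.048,0.048,0.048,0.048,0.048,0.048,0.048,0.048,0.048])

```text
clock: 7.3
position: [0.5491, 0.3012, 0.1719]
orientation: [[-0.0, 0.006, 1.0], [-1.0, 0.002, -0.0], [-0.002, -1.0, 0.006]]
force: [-0.9, 0.6, -0.1]
finger_gap: 0.563
```

```bash
python3 - <<'E'
from h import *
go((.5012,-.1025,.17),-92.5)
m=manip.camera_model('wrist');im=manip.read_camera('wrist');cv2.imwrite('pics/w4.png',im[:,:,::-1])
E
```

```text
clock 7.3 pos [0.5491 0.3012 0.1719] yaw -90.0 q [   4.   24.  -45.   91.   18.   72. -134.] F [-0.9  0.6 -0.1] gap 0.563
delta [ 0.4037  0.0007 -0.0478] turn [-0.3  2.5 -0.1]
```

View pics/w4.png

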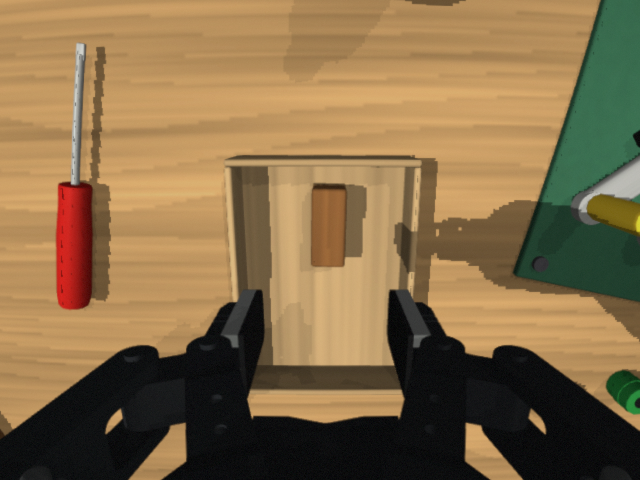

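Emit:
play_rows(delta_pos=[[0.02,0,-0.002],[0.055,0,-0.006],[0.095,0,-0.011],[0.135,0,-0.016],[0.175,0,-0.021],[0.215,0,-0.025],[0.255,0,-0.03],[0.295,0,-0.035],[0.33,0,-0.039],[0.365,0,-0.043],[0.39,0,-0.046],[0.404,0,-0.048],[0.404,0,-0.048],[0.404,0,-0.048]], turn=[[0,2.5,0],[0,2.5,0],[0,2.5,0],[0,2.5,0],[0,2.5,0],[0,2.5,0],[0,2.5,0],[0,2.5,0],[0,2.5,0],[0,2.5,0],[0,2.5,0],[0,2.5,0],[0,2.5,0],[0,2.5,0]], hand=[0.06,0.06,0.06,0.06,0.06,0.06,0.06,0.06,0.06,0.06,0.06,0.06,0.06,0.06])

```text
clock: 8.75
position: [0.4996, -0.1027, 0.167]
orientation: [[-0.043, -0.0, 0.999], [-0.999, 0.001, -0.043], [-0.001, -1.0, -0.0]]
force: [-0.6, -0.3, 0.4]
finger_gap: 0.705
```

```bash
python3 - <<'E'
from h import *
import pickle
go((.5012,-.103,.0275),-92.3)
m=manip.camera_model('wrist');im=manip.read_camera('wrist');cv2.imwrite('pics/w5.png',im[:,:,::-1])
pickle.dump(m,open('w5.pkl','wb'))
crop('pics/w5.png',200,150,200,150,4,'pics/w5c.png')
E
```

```text
clock 8.75 pos [ 0.4996 -0.1027  0.167 ] yaw -92.5 q [ 42.   7. -35. 107.   4.  67. -87.] F [-0.6 -0.3  0.4] gap 0.705
delta [0.0003 0.1395 0.0016] turn [ 0.  -0.2 -0.1]
```

View pics/w5c.png

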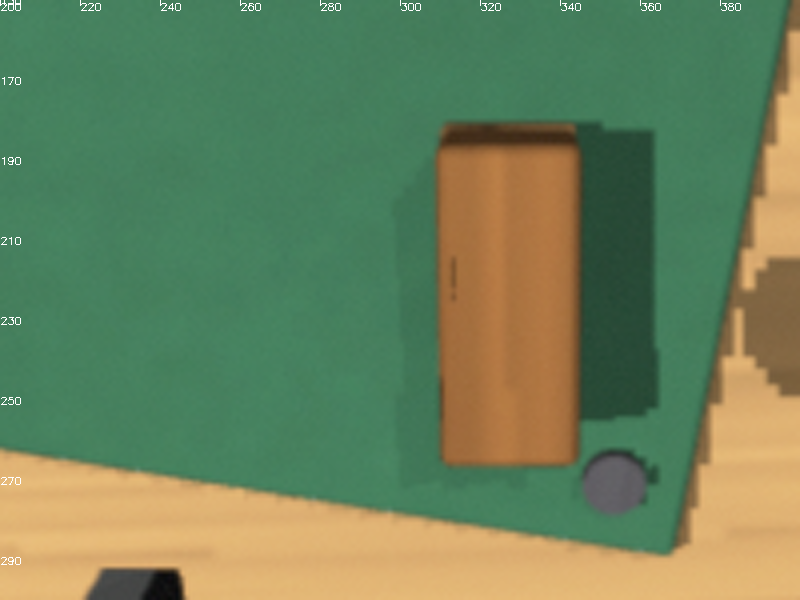

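Emit:
play_rows(delta_pos=[[0,0.02,0.001],[0,0.05,0.002],[0,0.08,0.002],[0,0.11,0.002],[0,0.127,0.002],[0,0.136,0.002],[0,0.139,0.002],[0,0.139,0.002],[0,0.139,0.002],[0,0.139,0.002],[0,0.139,0.002],[0,0.139,0.002],[0,0.139,0.002],[0,0.139,0.002],[0,0.13,0.002],[0,0.11,0.002],[0,0.08,0.002],[0,0.05,0.002],[0,0.02,0.002],[0,0,0.002]], turn=[[0,0,0],[0,0,0],[0,0,0],[0,0,0],[0,0,0],[0,0,0],[0,0,0],[0,0,0],[0,0,0],[0,0,0],[0,0,0],[0,0,0],[0,0,0],[0,0,0],[0,0,0],[0,0,0],[0,0,0],[0,0,0],[0,0,0],[0,0,0]], hand=[0.06,0.06,0.06,0.06,0.06,0.06,0.06,0.06,0,0,0,0,0,0,0,0,0,0,0,0], force=40)

```text
clock: 10.8
position: [0.5021, -0.1042, 0.1698]
orientation: [[-0.044, 0.002, 0.999], [-0.999, -0.001, -0.044], [0.001, -1.0, 0.002]]
force: [0.7, -0.5, 0.4]
finger_gap: 0.273
```

```bash
python3 - <<'E'
from h import *
go((.463,.299,.17),-90)
E
```

```text
clock 10.8 pos [ 0.5021 -0.1042  0.1698] yaw -92.5 q [ 42.   7. -35. 107.   4.  67. -87.] F [ 0.7 -0.5  0.4] gap 0.273
delta [-0.4011 -0.0007 -0.0567] turn [-0.1 -2.5  0.1]
```

Emit:
play_rows(delta_pos=[[-0.02,0,-0.003],[-0.055,0,-0.008],[-0.09,0,-0.013],[-0.125,0,-0.018],[-0.16,0,-0.023],[-0.195,0,-0.028],[-0.23,0,-0.033],[-0.265,0,-0.038],[-0.3,0,-0.043],[-0.335,0,-0.048],[-0.37,0,-0.052],[-0.392,0,-0.055],[-0.401,0,-0.057],[-0.401,0,-0.057],[-0.401,0,-0.057]], turn=[[0,0,0],[0,0,0],[0,0,0],[0,-1,0],[0,-1,0],[0,-1,0],[0,-1,0],[0,-2,0],[0,-2.5,0],[0,-2.5,0],[0,-2.5,0],[0,-2.5,0],[0,-2.5,0],[0,-2.5,0],[0,-2.5,0]], hand=[0,0,0,0,0,0,0,0,0,0,0,0,0,0,0])

```text
clock: 12.3
position: [0.4626, 0.2973, 0.167]
orientation: [[-0.002, -0.0, 1.0], [-1.0, -0.002, -0.002], [0.002, -1.0, -0.0]]
force: [0.6, -0.8, -0.3]
finger_gap: 0.274
```

```bash
python3 - <<'E'
from h import *
go((.463,.299,.0268),-90)
m=manip.camera_model('wrist');im=manip.read_camera('wrist');cv2.imwrite('pics/w6.png',im[:,:,::-1])
E
```

```text
clock 12.3 pos [0.4626 0.2973 0.167 ] yaw -90.1 q [  10.   16.  -52.  102.   13.   69. -136.] F [ 0.6 -0.8 -0.3] gap 0.274
delta [-0.0019  0.1402  0.0004] turn [ 0.  -0.1  0.1]
```

View pics/w6.png

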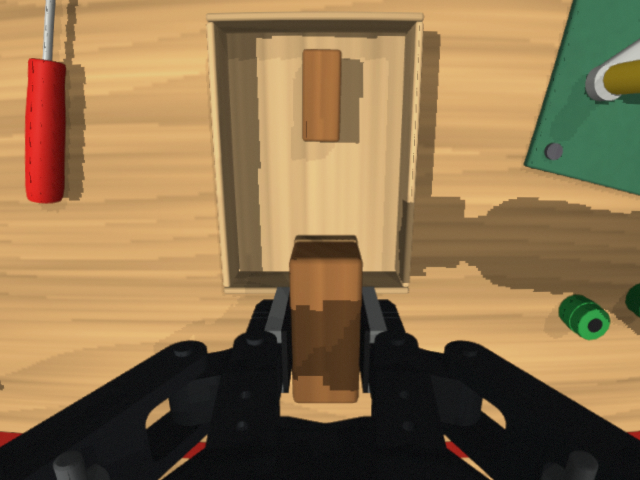

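```bash
python3 - <<'E'
from h import *
m=manip.camera_model('wrist')
print(px(m,[(.435,.287,.005),(.435,.311,.005),(.491,.287,.005),(.491,.311,.005)]))
print('near rim inner',onz(m,(315,290),.04),onz(m,(315,274),.005),'far',onz(m,(315,17),.04))
E
```

```text
[[338.76822883 254.50141568]
 [307.56624366 254.58662501]
 [339.29275691 181.75260181]
 [306.48905817 181.83896904]]
near rim inner [0.420649   0.30463037 0.04      ] [0.4190303  0.30543373 0.005     ] far [0.5937982  0.30316567 0.04      ]
```

Inside the tray with about 15 mm to the near wall. Lower and release.

Emit:
play_rows(delta_pos=[[-0.002,0.015,0.002],[-0.003,0.04,0.003],[-0.003,0.07,0.003],[-0.003,0.1,0.003],[-0.003,0.12,0.003],[-0.003,0.134,0.003],[-0.003,0.14,0.003],[-0.003,0.141,0.003],[-0.003,0.141,0.003],[-0.003,0.141,0.003],[-0.003,0.141,0.003],[-0.003,0.13,0.003],[-0.003,0.11,0.003],[-0.003,0.08,0.003],[-0.003,0.05,0.003],[-0.003,0.015,0.003],[-0.003,0,0.003]], turn=[[0,0,0],[0,0,0],[0,0,0],[0,0,0],[0,0,0],[0,0,0],[0,0,0],[0,0,0],[0,0,0],[0,0,0],[0,0,0],[0,0,0],[0,0,0],[0,0,0],[0,0,0],[0,0,0],[0,0,0]], hand=[0,0,0,0,0,0,0,0,0.048,0.048,0.048,0.048,0.048,0.048,0.048,0.048,0.048])

```text
clock: 14.05
position: [0.4665, 0.3032, 0.1713]
orientation: [[-0.0, 0.005, 1.0], [-1.0, 0.002, -0.0], [-0.002, -1.0, 0.005]]
force: [0.5, -0.9, -0.4]
finger_gap: 0.56
```

```bash
python3 - <<'E'
from h import *
go((.54,.0395,.17),-90)
m=manip.camera_model('wrist');im=manip.read_camera('wrist');cv2.imwrite('pics/w7.png',im[:,:,::-1])
E
```

```text
clock 14.05 pos [0.4665 0.3032 0.1713] yaw -90.0 q [  10.   16.  -52.  101.   14.   69. -136.] F [ 0.5 -0.9 -0.4] gap 0.56
delta [0.2637 0.0011 0.0735] turn [-0.3 -0.  -0.1]
```

View pics/w7.png

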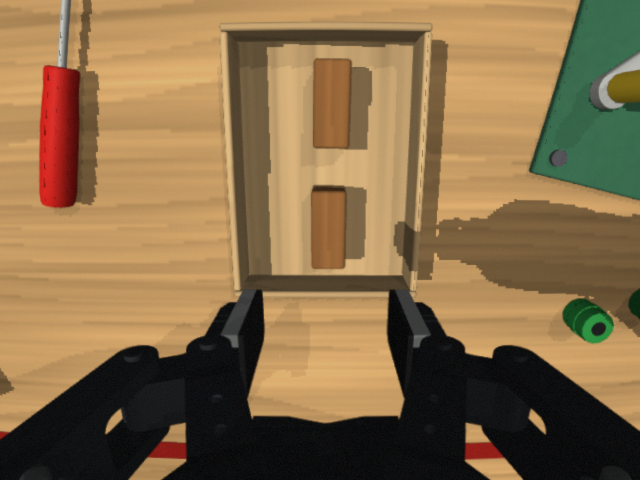

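Emit:
play_rows(delta_pos=[[0.02,0,0.006],[0.05,0,0.014],[0.09,0,0.025],[0.13,0,0.036],[0.17,0,0.047],[0.205,0,0.057],[0.235,0,0.066],[0.255,0,0.071],[0.264,0,0.073],[0.264,0,0.073],[0.264,0,0.073]], turn=[[0,-3,0],[0,-6,0],[0,-9,0],[0,-12,0],[0,-16,0],[0,-20,0],[0,-24,0],[0,-27,0],[0,-30,0],[0,-30,0],[0,-30,0]], hand=[0.055,0.055,0.055,0.055,0.055,0.055,0.055,0.055,0.055,0.055,0.055])

```text
clock: 15.2
position: [0.5377, 0.0383, 0.1667]
orientation: [[0.499, -0.001, 0.867], [-0.867, 0.0, 0.499], [-0.001, -1.0, -0.001]]
force: [-0.2, 0.5, -0.0]
finger_gap: 0.644
```

```bash
python3 - <<'E'
from h import *
import pickle
go((.54,.0397,.028),-60)
m=manip.camera_model('wrist');im=manip.read_camera('wrist');cv2.imwrite('pics/w8.png',im[:,:,::-1])
pickle.dump(m,open('w8.pkl','wb'))
print(px(m,[(.54,.0397,.038),(.5625,.103,.078)]))
E
```

```text
clock 15.2 pos [0.5377 0.0383 0.1667] yaw -60.1 q [ 37.  13. -49. 103.  11.  68. -75.] F [-0.2  0.5 -0. ] gap 0.644
delta [1.000e-04 1.387e-01 2.800e-03] turn [ 0.  -0.1 -0.1]
[[327.09088572 227.33405353]
 [246.58348018 154.15057026]]
```

View pics/w8.png

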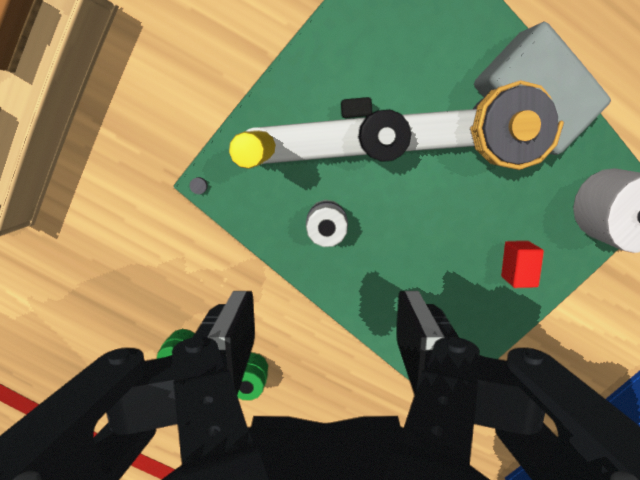

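Emit:
play_rows(delta_pos=[[0,0.02,0.001],[0,0.05,0.003],[0,0.08,0.003],[0,0.11,0.003],[0,0.127,0.003],[0,0.136,0.003],[0,0.139,0.003],[0,0.139,0.003],[0,0.139,0.003],[0,0.139,0.003],[0,0.139,0.003],[0,0.139,0.003],[0,0.139,0.003],[0,0.139,0.003],[0,0.13,0.003],[0,0.11,0.003],[0,0.08,0.003],[0,0.05,0.003],[0,0.02,0.003],[0,0,0.003]], turn=[[0,0,0],[0,0,0],[0,0,0],[0,0,0],[0,0,0],[0,0,0],[0,0,0],[0,0,0],[0,0,0],[0,0,0],[0,0,0],[0,0,0],[0,0,0],[0,0,0],[0,0,0],[0,0,0],[0,0,0],[0,0,0],[0,0,0],[0,0,0]], hand=[0.055,0.055,0.055,0.055,0.055,0.055,0.055,0.055,0,0,0,0,0,0,0,0,0,0,0,0], force=50)

```text
clock: 17.25
position: [0.5413, 0.0396, 0.1698]
orientation: [[0.5, 0.002, 0.866], [-0.866, -0.0, 0.5], [0.002, -1.0, 0.002]]
force: [0.8, -0.4, -0.8]
finger_gap: 0.308
```

```bash
python3 - <<'E'
from h import *
m=manip.camera_model('top')
# blue tray outer rim corners, crop scale5 origin (395,230)
q=np.array([onz(m,(395+x/5,230+y/5),.04)[:2] for x,y in [(122,76),(338,123),(278,412),(58,366)]]);print(np.round(q,3).tolist(),q.mean(0))
go((.47,-.328,.17),-100)
m=manip.camera_model('wrist');im=manip.read_camera('wrist');cv2.imwrite('pics/w9.png',im[:,:,::-1])
E
```

```text
[[0.57, -0.281], [0.541, -0.411], [0.37, -0.371], [0.398, -0.239]] [ 0.4696377  -0.32534816]
clock 17.25 pos [0.5413 0.0396 0.1698] yaw -60.0 q [ 37.  14. -49. 103.  11.  69. -76.] F [ 0.8 -0.4 -0.8] gap 0.308
delta [ 2.827e-01 -2.000e-04 -2.455e-01] turn [-0.1 40.   0.1]
```

View pics/w9.png

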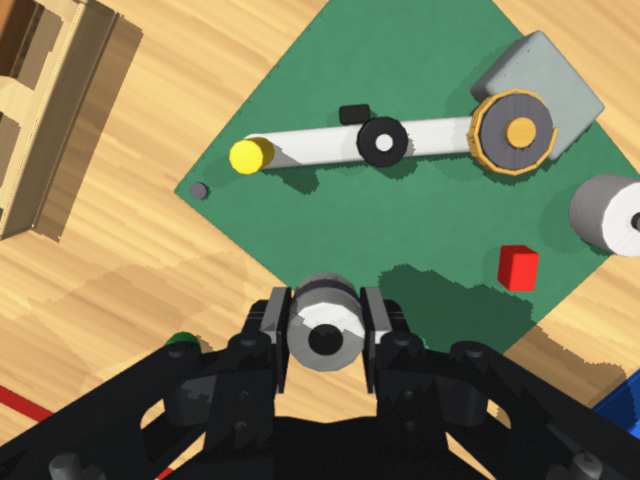

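Emit:
play_rows(delta_pos=[[0.012,0,-0.01],[0.035,0,-0.03],[0.062,0,-0.054],[0.089,0,-0.077],[0.116,0,-0.1],[0.143,0,-0.124],[0.17,0,-0.147],[0.197,0,-0.171],[0.224,0,-0.194],[0.25,0,-0.217],[0.27,0,-0.235],[0.28,0,-0.243],[0.283,0,-0.246],[0.283,0,-0.246],[0.283,0,-0.246]], turn=[[0,2,0],[0,5,0],[0,8,0],[0,12,0],[0,16,0],[0,20,0],[0,24,0],[0,28,0],[0,32,0],[0,35,0],[0,38,0],[0,40,0],[0,40,0],[0,40,0],[0,40,0]], hand=[0,0,0,0,0,0,0,0,0,0,0,0,0,0,0])

```text
clock: 18.8
position: [0.47, -0.3267, 0.1674]
orientation: [[-0.171, 0.0, 0.985], [-0.985, 0.001, -0.171], [-0.001, -1.0, 0.0]]
force: [0.6, 0.4, -0.6]
finger_gap: 0.305
```

```bash
python3 - <<'E'
from h import *
go((.47,-.327,.0265),-100)
m=manip.camera_model('wrist');im=manip.read_camera('wrist');cv2.imwrite('pics/w10.png',im[:,:,::-1])
print(px(m,[(.47,-.327,.005)]))
E
```

```text
clock 18.8 pos [ 0.47   -0.3267  0.1674] yaw -99.8 q [ 60.  14. -32.  99.   8.  69. -74.] F [ 0.6  0.4 -0.6] gap 0.305
delta [0.0004 0.1409 0.    ] turn [-0.   0.2 -0.1]
[[326.47426636 218.9779564 ]]
```

View pics/w10.png

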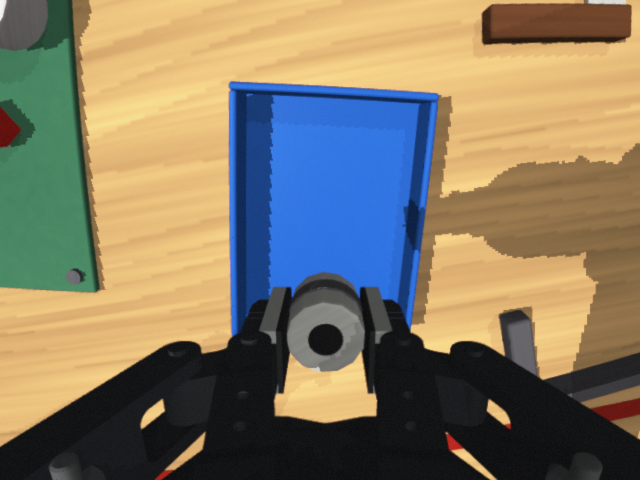

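Emit:
play_rows(delta_pos=[[0,0.015,0],[0,0.04,0],[0,0.07,0],[0,0.1,0],[0,0.12,0],[0,0.134,0],[0,0.14,0],[0,0.142,0],[0,0.142,0],[0,0.142,0],[0,0.142,0],[0,0.142,0],[0,0.13,0],[0,0.11,0],[0,0.08,0],[0,0.04,0],[0,0.0,0],[0,0,0]], turn=[[0,0,0],[0,0,0],[0,0,0],[0,0,0],[0,0,0],[0,0,0],[0,0,0],[0,0,0],[0,0,0],[0,0,0],[0,0,0],[0,0,0],[0,0,0],[0,0,0],[0,0,0],[0,0,0],[0,0,0],[0,0,0]], hand=[0,0,0,0,0,0,0,0,0,0.05,0.05,0.05,0.05,0.05,0.05,0.05,0.05,0.05])

```text
clock: 20.65
position: [0.4727, -0.3306, 0.1746]
orientation: [[-0.174, 0.009, 0.985], [-0.985, -0.008, -0.174], [0.006, -1.0, 0.011]]
force: [0.9, -0.6, 1.0]
finger_gap: 0.587
```

```bash
python3 - <<'E'
from h import *
go((.48,.08,.18),-120)
m=manip.camera_model('wrist');im=manip.read_camera('wrist');cv2.imwrite('pics/w11.png',im[:,:,::-1])
E
```

```text
clock 20.65 pos [ 0.4727 -0.3306  0.1746] yaw -100.0 q [ 60.  14. -32.  99.   8.  69. -74.] F [ 0.9 -0.6  1. ] gap 0.587
delta [-0.4056 -0.0085 -0.0642] turn [-0.7 20.   0.2]
```

View pics/w11.png

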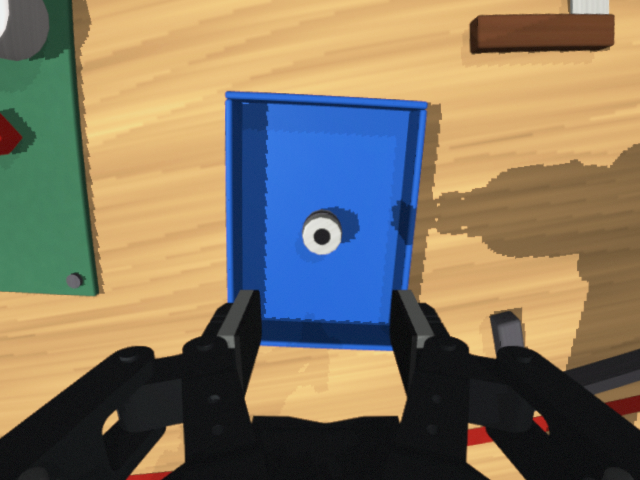

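```bash
python3 - <<'E'
from h import *
go((.5635,.1035,.21),35)
E
```

```text
clock 20.7 pos [ 0.4711 -0.3299  0.1715] yaw -100.0 q [ 60.  14. -32.  99.   8.  69. -74.] F [ 0.  -0.4 -0. ] gap 0.583
delta [-0.4427 -0.0401  0.0158] turn [ 1.00e-01 -1.35e+02  5.00e-01]
```

Emit:
play_rows(delta_pos=[[-0.02,-0.01,0.001],[-0.05,-0.02,0.002],[-0.08,-0.03,0.003],[-0.11,-0.04,0.004],[-0.14,-0.04,0.005],[-0.17,-0.04,0.006],[-0.2,-0.04,0.007],[-0.23,-0.04,0.008],[-0.26,-0.04,0.009],[-0.29,-0.04,0.01],[-0.32,-0.04,0.011],[-0.35,-0.04,0.012],[-0.38,-0.04,0.013],[-0.405,-0.04,0.014],[-0.425,-0.04,0.015],[-0.437,-0.04,0.016],[-0.443,-0.04,0.016],[-0.443,-0.04,0.016],[-0.443,-0.04,0.016],[-0.443,-0.04,0.016]], turn=[[0,-5,0],[0,-13,0],[0,-21,0],[0,-29,0],[0,-37,0],[0,-45,0],[0,-53,0],[0,-61,0],[0,-69,0],[0,-77,0],[0,-85,0],[0,-93,0],[0,-101,0],[0,-109,0],[0,-117,0],[0,-125,0],[0,-131,0],[0,-135,0],[0,-135,0],[0,-135,0]], hand=[0.06,0.06,0.06,0.06,0.06,0.06,0.06,0.06,0.06,0.06,0.06,0.06,0.06,0.06,0.06,0.06,0.06,0.06,0.06,0.06])

```text
clock: 22.7
position: [0.5616, 0.1044, 0.2066]
orientation: [[0.821, -0.001, -0.572], [0.572, -0.0, 0.821], [-0.001, -1.0, 0.001]]
force: [0.3, 0.7, -1.0]
finger_gap: 0.703
```

```bash
python3 - <<'E'
from h import *
import pickle
go((.5635,.1035,.052),35)
m=manip.camera_model('wrist');im=manip.read_camera('wrist');cv2.imwrite('pics/w12.png',im[:,:,::-1])
im=manip.read_camera('top');cv2.imwrite('pics/top12.png',im[:,:,::-1])
pickle.dump(m,open('w12.pkl','wb'))
print(px(m,[(.5635,.1035,.078)]))
E
```

```text
clock 22.7 pos [0.5616 0.1044 0.2066] yaw 34.9 q [ 39.  20. -62.  96.  19.  75.   8.] F [ 0.3  0.7 -1. ] gap 0.703
delta [ 0.0013  0.1546 -0.0019] turn [-0.  -0.1 -0.1]
[[327.71483929 236.74509552]]
```

View pics/w12.png

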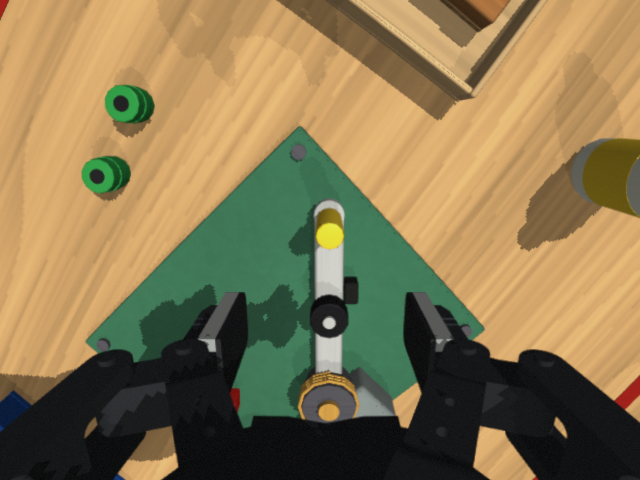

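Emit:
play_rows(delta_pos=[[0.002,0.02,-0.001],[0.002,0.05,-0.002],[0.002,0.08,-0.002],[0.002,0.11,-0.002],[0.002,0.135,-0.002],[0.002,0.149,-0.002],[0.002,0.154,-0.002],[0.002,0.154,-0.002],[0.002,0.154,-0.002],[0.002,0.154,-0.002],[0.002,0.154,-0.002],[0.002,0.154,-0.002],[0.002,0.154,-0.002],[0.002,0.154,-0.002],[0.002,0.154,-0.002]], turn=[[0,0,0],[0,0,0],[0,0,0],[0,0,0],[0,0,0],[0,0,0],[0,0,0],[0,0,0],[0,0,0],[0,0,0],[0,0,0],[0,0,0],[0,0,0],[0,0,0],[0,0,0]], hand=[0.06,0.06,0.06,0.06,0.06,0.06,0.06,0.06,0,0,0,0,0,0,0], force=60)

```text
clock: 24.3
position: [0.5652, 0.1041, 0.0545]
orientation: [[0.82, 0.001, -0.573], [0.573, -0.001, 0.82], [0.0, -1.0, -0.001]]
force: [-1.6, -1.1, 6.0]
finger_gap: 0.22
```

```bash
python3 - <<'E'
from h import *
go((.5635,.1035,.052),35)
im=manip.read_camera('side');cv2.imwrite('pics/s13.png',im[:,:,::-1])
im=manip.read_camera('wrist');cv2.imwrite('pics/w13.png',im[:,:,::-1])
crop('pics/s13.png',220,160,200,150,4,'pics/s13c.png')
s=manip.sense();R=s['orientation'];p=s['position']
# arc in tool axes, radius .165; arm dir = radial outward = direction (pivot->post)
a=np.radians(125.2); 
for pv in [(.6577,-.0315)]: 
    d=p[:2]-np.array(pv); print('r',np.linalg.norm(d),'ang',np.degrees(np.arctan2(d[1],d[0])))
E
```

```text
clock 24.3 pos [0.5652 0.1041 0.0545] yaw 35.0 q [ 32.  30. -56. 104.  28.  61.   1.] F [-1.6 -1.1  6. ] gap 0.22
delta [-0.0017  0.0025  0.0005] turn [ 0.1 -0.   0. ]
r 0.16414906371428184 ang 124.3056797723135
```

View pics/s13c.png

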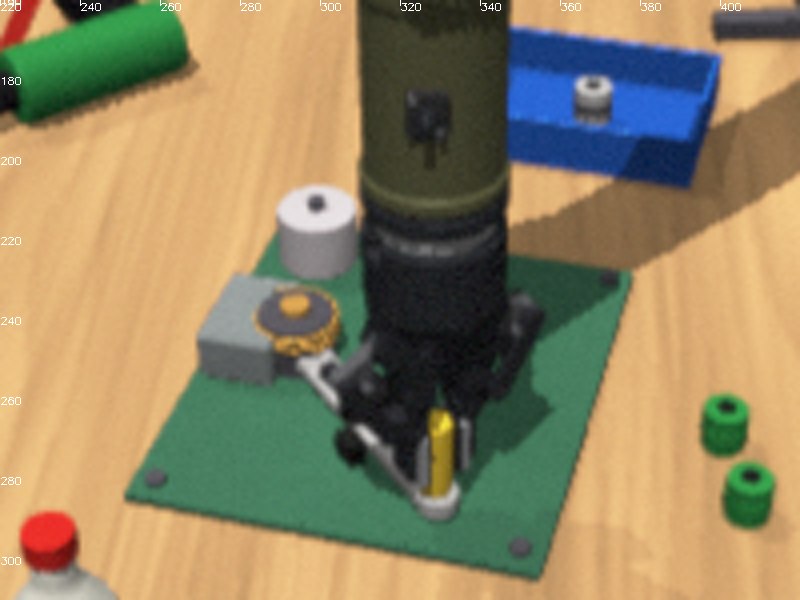

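View pics/w13.png

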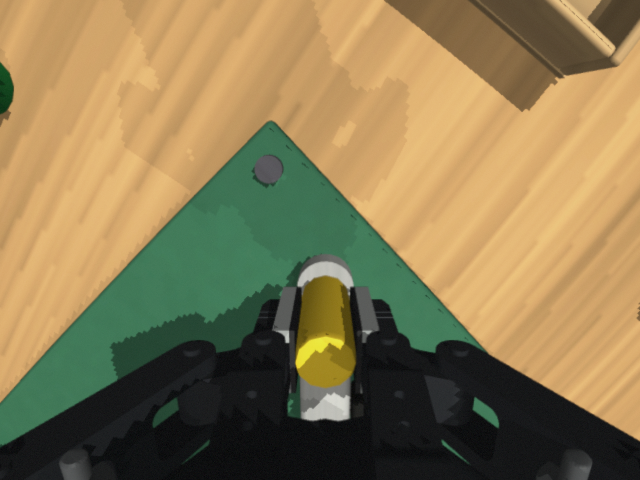

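Emit:
play_rows(delta_pos=[[-0.0058,0,-0.0001],[-0.0115,0,-0.0004],[-0.023,0,-0.0016],[-0.0343,0,-0.0036],[-0.0455,0,-0.0064],[-0.0564,0,-0.01],[-0.0671,0,-0.0143],[-0.0775,0,-0.0193],[-0.0874,0,-0.0251],[-0.097,0,-0.0315],[-0.1061,0,-0.0386],[-0.1061,0,-0.0386]], turn=[[0,-2,0],[0,-4,0],[0,-8,0],[0,-12,0],[0,-16,0],[0,-20,0],[0,-24,0],[0,-28,0],[0,-32,0],[0,-36,0],[0,-40,0],[0,-40,0]], hand=[0,0,0,0,0,0,0,0,0,0,0,0])

```text
clock: 25.6
position: [0.5004, 0.0129, 0.0545]
orientation: [[0.259, 0.001, -0.966], [0.966, 0.003, 0.259], [0.003, -1.0, -0.001]]
force: [-0.5, 5.6, 3.7]
finger_gap: 0.217
```

```bash
python3 - <<'E'
from h import *
s=manip.sense();p=s['position'];pv=np.array([.6604,-.0307]);d=p[:2]-pv
print('r',np.linalg.norm(d),'phi',np.degrees(np.arctan2(d[1],d[0]))-125.2)
go((.5635,.1035,.052),75)
E
```

```text
r 0.1658704250116308 phi 39.573769063527536
clock 25.6 pos [0.5004 0.0129 0.0545] yaw 75.0 q [ 55.  27. -69. 114.  29.  59.  47.] F [-0.5  5.6  3.7] gap 0.217
delta [ 0.1039  0.0028 -0.0375] turn [ 0.  -0.   0.2]
```

Emit:
play_rows(delta_pos=[[-0.0058,0,-0.0001],[-0.0115,0,-0.0004],[-0.0173,0,-0.001],[-0.023,0,-0.0016],[-0.0287,0,-0.0025],[-0.0343,0,-0.0036],[-0.0399,0,-0.0049],[-0.0455,0,-0.0064],[-0.0455,0,-0.0064]], turn=[[0,0,0],[0,0,0],[0,0,0],[0,0,0],[0,0,0],[0,0,0],[0,0,0],[0,0,0],[0,0,0]], hand=[0,0,0,0,0,0,0,0,0])

```text
clock: 26.5
position: [0.4932, -0.03, 0.0542]
orientation: [[0.257, -0.002, -0.967], [0.967, 0.004, 0.257], [0.003, -1.0, 0.003]]
force: [-6.3, 8.4, 12.2]
finger_gap: 0.219
```

```bash
cat > st.py <<'E'
from h import *
s=manip.sense();p=s['position'];pv=np.array([.6604,-.0307]);d=p[:2]-pv;a=np.arctan2(d[1],d[0])
print('r',np.linalg.norm(d),'phi',(np.degrees(a)-125.2)%360,'Ft',s['force'][:2]@[-np.sin(a),np.cos(a)],'Fr',s['force'][:2]@[np.cos(a),np.sin(a)],'mom',s['moment'])
go((.5635,.1035,.052),75)
E
python3 st.py
```

```text
r 0.16724922845070114 phi 54.549263212355825 Ft -8.402201975057444 Fr 6.305970373063462 mom [1.62268032 1.41035815 0.13341866]
clock 26.5 pos [ 0.4932 -0.03    0.0542] yaw 75.1 q [ 61.  26. -70. 115.  29.  59.  53.] F [-6.3  8.4 12.2] gap 0.219
delta [ 0.147   0.0026 -0.0337] turn [-0.2  0.1  0.2]
```

Emit:
play_rows(delta_pos=[[-0.0055,-0.001,-0.0015],[-0.0109,-0.002,-0.003],[-0.0163,-0.002,-0.005],[-0.0216,-0.002,-0.007],[-0.0268,-0.002,-0.0093],[-0.032,-0.002,-0.0117],[-0.037,-0.002,-0.0145],[-0.0419,-0.002,-0.0173],[-0.0467,-0.002,-0.0204],[-0.0515,-0.002,-0.0236],[-0.0561,-0.002,-0.027],[-0.0606,-0.002,-0.0307],[-0.0606,-0.002,-0.0307]], turn=[[0,0,0],[0,0,0],[0,0,0],[0,0,0],[0,0,0],[0,0,0],[0,0,0],[0,0,0],[0,0,0],[0,0,0],[0,0,0],[0,0,0],[0,0,0]], hand=[0,0,0,0,0,0,0,0,0,0,0,0,0])

```text
clock: 27.8
position: [0.5062, -0.0953, 0.0545]
orientation: [[0.255, -0.004, -0.967], [0.967, 0.006, 0.255], [0.005, -1.0, 0.006]]
force: [-5.0, 12.0, -1.9]
finger_gap: 0.218
```

```bash
python3 st.py; python3 - <<'E'
from h import *
for n in ('wrist','top','side'):
    im=manip.read_camera(n);cv2.imwrite(f'pics/{n}14.png',im[:,:,::-1])
crop('pics/side14.png',220,160,200,150,4,'pics/s14c.png')
E
```

```text
r 0.1671863986623708 phi 77.53020985599773 Ft -13.029916921149766 Fr -0.03890120482075015 mom [2.01982948 0.86014929 0.61392703]
clock 27.8 pos [ 0.5062 -0.0953  0.0545] yaw 75.2 q [ 65.  29. -68. 112.  30.  60.  59.] F [-5.  12.  -1.9] gap 0.218
delta [ 0.2068  0.0035 -0.0048] turn [-0.3  0.2  0.3]
```

View pics/s14c.png

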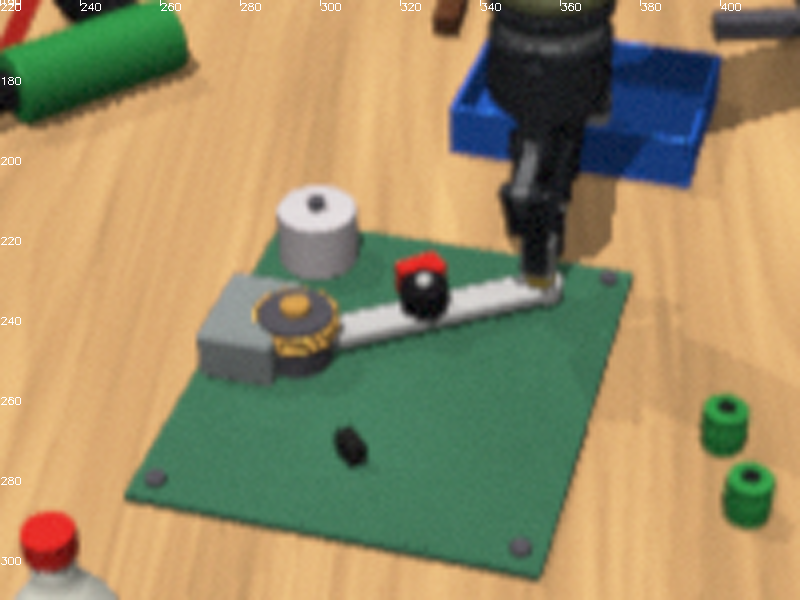

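View pics/wrist14.png

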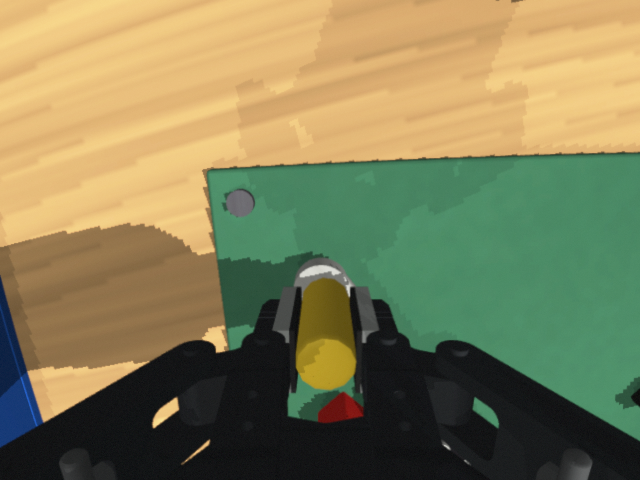

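Emit:
play_rows(delta_pos=[[-0.0022,0,-0.0019],[-0.0043,0,-0.0038],[-0.0064,0,-0.0057],[-0.0085,0,-0.0077],[-0.0106,0,-0.0097],[-0.0126,0,-0.0118],[-0.0146,0,-0.0139],[-0.0165,0,-0.0161],[-0.0165,0,-0.0161],[-0.0165,0,-0.0161]], turn=[[0,-1,0],[0,-2,0],[0,-3,0],[0,-4,0],[0,-5,0],[0,-6,0],[0,-6,0],[0,-6,0],[0,-6,0],[0,-6,0]], hand=[0,0,0,0,0,0,0,0,0,0])

```text
clock: 28.95
position: [0.5173, -0.1164, 0.0545]
orientation: [[0.155, -0.004, -0.988], [0.988, 0.005, 0.155], [0.004, -1.0, 0.005]]
force: [-3.9, 9.4, -1.1]
finger_gap: 0.218
```

```bash
python3 st.py
```

```text
r 0.16673848139576186 phi 85.71034914436592 Ft -10.053577035306919 Fr -1.4644437212952506 mom [ 1.50239341  0.84701996 -0.03005398]
clock 28.95 pos [ 0.5173 -0.1164  0.0545] yaw 81.1 q [ 66.  31. -68. 110.  33.  62.  66.] F [-3.9  9.4 -1.1] gap 0.218
delta [ 0.2243  0.0033 -0.0116] turn [-0.3  6.1  0.2]
```

Emit:
play_rows(delta_pos=[[-0.0015,0,-0.0013],[-0.003,0,-0.0027],[-0.0045,0,-0.004],[-0.0045,0,-0.004]], turn=[[0,0,0],[0,0,0],[0,0,0],[0,0,0]], hand=[0,0,0,0])

```text
clock: 29.35
position: [0.5176, -0.1168, 0.0543]
orientation: [[0.152, -0.012, -0.988], [0.988, 0.01, 0.151], [0.008, -1.0, 0.013]]
force: [-13.2, 16.5, 7.9]
finger_gap: 0.218
```

```bash
python3 st.py
```

```text
r 0.16676205187656645 phi 85.87625396001829 Ft -20.928805219685795 Fr 2.7436201683382393 mom [ 3.0551102   2.68723139 -0.00430093]
clock 29.35 pos [ 0.5176 -0.1168  0.0543] yaw 81.3 q [ 66.  32. -67. 109.  33.  62.  66.] F [-13.2  16.5   7.9] gap 0.218
delta [ 0.2247  0.0039 -0.0121] turn [-0.8  6.3  0.4]
```

Emit:
play_rows(delta_pos=[[0,0,0],[0,0,0],[0,0,0],[0,0,0],[0,0,0]], turn=[[0,0,0],[0,0,0],[0,0,0],[0,0,0],[0,0,0]], hand=[0,0,0,0,0])

```text
clock: 29.85
position: [0.5175, -0.1168, 0.0543]
orientation: [[0.151, -0.011, -0.988], [0.988, 0.009, 0.151], [0.008, -1.0, 0.013]]
force: [-13.5, 16.3, 7.3]
finger_gap: 0.213
```

```bash
python3 st.py; python3 - <<'E'
from h import *
for n in ('top','side'):
    im=manip.read_camera(n);cv2.imwrite(f'pics/{n}15.png',im[:,:,::-1])
crop('pics/side15.png',250,160,160,120,5,'pics/s15c.png')
E
```

```text
r 0.16677837564420236 phi 85.86866420832018 Ft -20.906679738406446 Fr 3.2042832201497737 mom [ 2.92396638  2.62182866 -0.01071008]
clock 29.85 pos [ 0.5175 -0.1168  0.0543] yaw 81.3 q [ 66.  32. -67. 109.  33.  62.  66.] F [-13.5  16.3   7.3] gap 0.213
delta [ 0.2247  0.0039 -0.0121] turn [-0.7  6.3  0.4]
```

View pics/s15c.png

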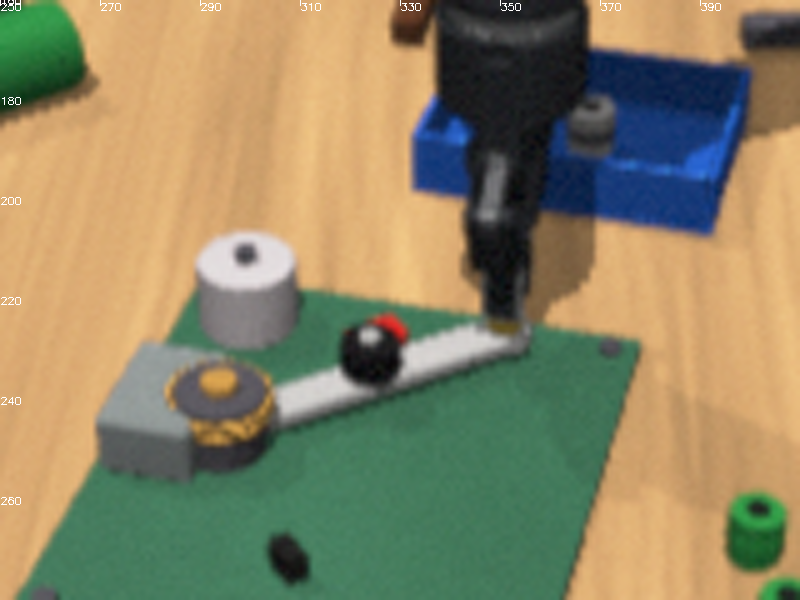

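View pics/side15.png

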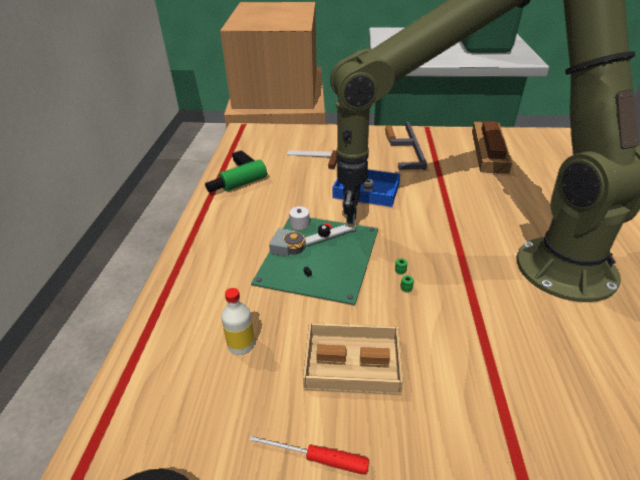

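View pics/top15.png

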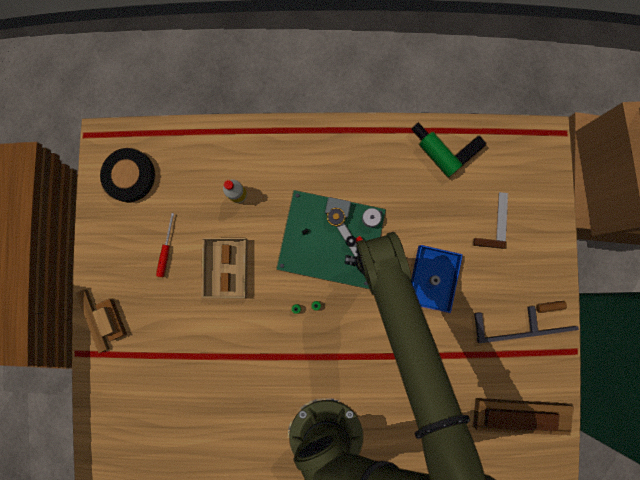

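The side view shows the bar against the red stop ((327,226), the pulley partly hiding it). Both blocks are in the plywood tray ((332,354) and (375,356)) and the roller is in the blue tray (368,185). The bystanders have not moved. The hold is steady, so I'm handing in.

```bash
python3 -c "
from station import manip
print(manip.close_job())"
```

```text
the job is handed in; nothing more can be done
None
```

The job is handed in at about 30 s. Both sanding blocks are in the plywood tray and the steel roller stands in the blue tray. The fingers still grip the yellow post, holding the tensioner arm at the red stop.

**At the stop:** the measured swing is about 85.9° (1.5 rad). Commanding 6 mm more moved the post only 0.5 mm while the push rose from 10 to 21 N. It then held still for 0.5 s.

**Last pictures:** the glue bottle, screwdriver, try square and green look-alikes had not moved. The pulley partly hides the stop in the side view, so contact rests mainly on the angle and the force rise.

**Other notes:**
- **Block positions:** a first rough reading of the blocks from the side camera was about 8 mm off the top camera. The wrist camera settled it.
- **Joint 3:** it came within about 9° of its limit during the swing. I stopped turning the gripper with the arm for most of the second half, so the post turned in the grip and the jaws finished about 40° off the push direction.

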